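# Roll-test the lamp sleeves before marking

### The arm

A 6-joint arm with a two-finger parallel gripper is mounted at the origin on the work surface. World frame = base frame: x ahead of the robot, y to its left, z up, the work surface at z = 0. Lengths are in m, angles in rad, forces in N, time in s.
With the tool pointing down it reaches from about 0.375 to 0.9 m from the base axis. Payload 3.1 kg.
Tool frame: the origin (TCP) lies at the very end of the fingers, on their centre line; the grasp point (between the pads) lies 19 mm behind it; z points along the fingers, y is the line along which they close (so a half turn about z gives the same grasp; the last joint's range is limited). The gripper opens to 85 mm and grips with 20 to 120 N. Pads are 22 mm wide; open, the fingers measure 114 mm over their backs; the gripper's body (76 mm by 85 mm) begins 54 mm behind the grasp point. The pads swing forward as they close: fully open they stand 13 mm farther back than shut.
Start: joints at [-1.367, 0.527, 1.433, -0, 1.181, -0.178], TCP at [0.233, -0.58, 0.231] pointing down, gripper open.
Joint ranges: [-3.08, 3.08], [-0.75, 2.2], [0.22, 2.44], [-1.43, 4.57], [0, 2.65], [-2.85, 2.85]. Speed limits (rad/s): [2.79, 2.79, 3.14, 3.14, 3.14, 3.14].

### API

Orientations are given as a 3x3 rotation matrix whose columns are the frame's x, y, z axes.
In Python, from plant import * gives the robot as it stands. The module is installed in compiled form; this text tells all that it offers.
- The arm moves only by the tool arm_command, never from a script. Its argument "increments" is a list that holds one entry, the list of rows, each a list of 6 numbers: the shift along the tool's x, y, z each as a share of 75 mm, from -1 to 1, then the turn, a rotation vector about the tool's x, y, z each as a share of pi rad, from -1 to 1. In form: [[[dx, dy, dz, rx, ry, rz], ...]]. A call has 1 to 12 rows; each row shifts and turns the commanded pose from where the row before left it, along the tool's axes as they then stand; what a row does not reach is not made up. A row lasts 1/10 s, in which the tool goes at most 50 mm and 8.59 degrees, less where a joint would pass 70% of its speed; a pose out of reach is approached as far as the arm can. A call with a number of a shift or a turn outside -1 to 1 is refused whole. A call with a gripper value outside its range is refused whole. "gripper" is the opening, from 0 (shut) to 1 (fully open), set as the call begins (left out, the last holds). The fingers move at their own pace and stop on an object; the grip force is fixed at half the most. Time passes only in rows, so rows that do not move let the fingers close. It gives the time, the measured TCP pose, the force, the opening and the grip force at its end, in the units of the state.
- read_state(): the state, without advancing time (a new reading comes with each control period).
- camera(name): name is "scene" or "side" or "wrist"; returns a dict with "color" (384x512x3 uint8, red, green, blue), "K" (3x3 intrinsics, pixels), "rvec" (rotation vector, rad) and "tvec" (3), from world to camera coordinates, as OpenCV has them; the wrist camera has in their place "T_tool_cam" (4x4, takes a point from camera to tool coordinates, whose origin is the TCP and whose axes are the flange's). Camera axes: x right, y down, z forward; pixel columns grow to the right and rows downward; lengths in m; the calibration is good to about 2 mm. A picture is of the moment at which its call begins: read the wrist's pose just before it. There is no depth.
- sign_off(): hands the job in; it is judged then, once.
The state is a dict: "time_s": time; "joint_positions": joint angles; "qd": joint speeds; "effort": joint torques, N m; "tcp_pos": TCP position; "eef_rot": TCP orientation; "ft_force": force on the tool from outside, world axes, zero at the start; "ft_torque": the same for the moment, N m; "opening": finger opening in m; "grip_force": force on a finger pad.
Only numpy, scipy, OpenCV 4.12 (cv2) and the standard library are available. Lean on these libraries where they do the work, as an engineer would, in place of code of your own. Each camera call takes 0.05 s, during which the arm holds its last target. There are 200 camera calls.

### The job

Lift the yellow keeper bar straight up off its two dowels, keeping it level, and lay it flat on the black pad. Then push each of the three white sleeves out of its pocket to about the middle of the dark steel plate so that it rolls: sleeves that run true roll on to the orange stop, where they must stay without being picked up, but one has its weight off centre and rocks to a halt or rolls back. Put that one in the red tray, let go, and leave everything else on the bench alone.

Things in the scene. Friction and masses are not known exactly. Their poses are not given: they have to be found in the camera images.
- rollplate: the roll-test plate, fixed: flat dark steel plate 190 mm (own x) by 225 mm (own y), origin on the table under a point 115 mm from its back edge and 75 mm from its front (+x) edge. Own x is the rolling direction: past the pockets the top falls, 30 mm up at the origin, by 1.5 degrees (0.026 rad) towards +x. Three lanes along x, centred at own y -59.5, 0 and +59.5 mm, 55 mm wide, are parted by blue rails 6 mm high; nothing higher stands behind the sleeves
- pocket (a point): point on the plate's top surface in the middle lane's pocket (own x = -85 mm), axes as the roll plate; the outer lanes' pockets lie 59.5 mm to either side. Up to a crest 12 mm in front of the pocket's centre the surface rises gently (0.05 rad), so a sleeve rests back against a brass rib 2 mm high, 7 mm behind the centre, until it is pushed over the crest. The sleeves' centres start 15 mm above this surface
- dowel (a point): top centre of the dowel on the plate's +y side (the other is 200 mm away, towards -y): upright steel, 8 mm in diameter, standing 26 mm above a bright aluminium block that is 41 mm high from the table
- stop (a point): point on the plate's top surface at the face of the orange stop bar in the middle lane (own x = +60 mm), axes as the roll plate; the bar is 16 mm high, across all lanes; a sleeve touching it has its centre 15 mm before this point and 15 mm up
- keeper: yellow keeper bar 24 mm (own x) by 225 mm (own y) by 10 mm thick, about 220 g, with a 9.6 mm hole 12.5 mm from each end that sits over a dowel; origin under its centre, 41 mm above the table at the start, lying across the lanes just in front of the sleeves (gap about 2 to 3 mm). It must rise 26 mm to clear the dowels
- keeper_grip (a point): middle of the keeper's black handle, an upright 20 x 20 mm block in the bar's centre, from 10 to 55 mm above the bar's underside; this point is 37 mm above the underside; axes as the keeper. Grip it with the fingers opening along own y, so that they stay over the bar
- sleeve_a: white tube 30 mm in diameter and 50 mm long with a steel band near each end and a black stripe along one side, about 70 g; origin at its centre, own y along its length; it starts in one of the three lanes' pockets (which one varies)
- sleeve_b: white tube 30 mm in diameter and 50 mm long with a steel band near each end and a black stripe along one side, about 70 g; origin at its centre, own y along its length; it starts in one of the three lanes' pockets (which one varies)
- sleeve_c: white tube 30 mm in diameter and 50 mm long with a steel band near each end and a black stripe along one side, about 70 g; origin at its centre, own y along its length; it starts in one of the three lanes' pockets (which one varies)
- reject: red open tray, fixed, 120 x 120 mm and 40 mm high, wall and floor 4-5 mm; origin under its centre on the table; it changes sides with the pad
- pad: black rubber pad, fixed, 250 mm (own x) by 100 mm by 4 mm thick; origin under its centre on the table
- lamp1: white lamp cap with aluminium end, 52 mm wide, 52 mm high: a bystander, origin under it
- lamp2: another such lamp cap: bystander
- lamp3: lamp cap with brass end: bystander
- tape: roll of yellow tape, 80 mm across, 22 mm high: bystander
- jar: glass jar with steel lid, 56 mm across, 80 mm high: bystander
- driver: screwdriver lying on the table: bystander
- gauge: steel gauge block 90 x 30 x 20 mm: bystander
Things that resemble listed ones, but are neither listed nor needed, are in the scene too. What is shaped like the sleeve_c but green is not meant. Leave any green look-alike of the sleeve_b alone.

How it is judged:
By the outcome, as a careful person would: the job done as asked, in the order asked, and still so for the second after the job is handed in, with the robot touching nothing.
It also fails if it takes over 72 s, if anything falls off the work surface, if the arm or the gripper's body presses on something with over 40 N, if the wrist force passes 120 N, or if a joint passes its speed limit or range.

## Working session

There is one attempt and no reset: what is moved stays moved. The work goes in short steps, Python scripts to look and compute and a tool call to move; the robot and the scene stay as the last step left them, time stands still between calls to the robot, and variables do not carry over. Pictures are saved under pics/ and viewed, at most 10 in all, crops included, and the job is handed in when it is done.

Besides the shell and the picture viewer there is one more tool, called after "Emit:" as name(argument=value, ...), one argument or row to a line, values as JSON. arm_command: Moves the arm, as the interface text tells. Shift numbers are shares of 75 mm and turn numbers shares of pi rad, none past 1 either way. Its arguments: {"type":"object","properties":{"increments":{"type":"array","items":{"type":"array","items":{"type":"array","items":{"type":"number","minimum":-1,"maximum":1}}}},"gripper":{"type":"number"}},"required":["increments"]}

```bash
mkdir -p pics; cat > h.py <<'E'
from plant import *
import numpy as np, cv2
def ray(c,uv):
    R=cv2.Rodrigues(np.array(c["rvec"],float))[0];t=np.array(c["tvec"],float).ravel()
    d=np.linalg.inv(c["K"])@np.array([uv[0],uv[1],1.0]);return -R.T@t,R.T@d
def onz(c,uv,z):
    o,d=ray(c,uv);return o+d*(z-o[2])/d[2]
def wcam(c,s):
    T=np.eye(4);T[:3,:3]=s["eef_rot"];T[:3,3]=s["tcp_pos"]
    C=np.linalg.inv(T@np.array(c["T_tool_cam"]));c["rvec"]=cv2.Rodrigues(C[:3,:3])[0];c["tvec"]=C[:3,3];return c
def proj(c,P):
    return cv2.projectPoints(np.array(P,float).reshape(-1,3),np.array(c["rvec"],float),np.array(c["tvec"],float),np.array(c["K"],float),None)[0].reshape(-1,2)
def save(im,n):cv2.imwrite("pics/"+n,im[:,:,::-1])
E
python3 - <<'E'
from h import *
import pickle
s=read_state();print(s)
a=camera("scene");b=camera("side");
pickle.dump((a,b),open("v0.pkl","wb"))
save(a["color"],"a0.png");save(b["color"],"b0.png")
for c in(a,b):print(ray(c,(256,192)))
E
```

```text
{'time_s': 0.0, 'joint_positions': array([-1.36749741e+00,  5.28465596e-01,  1.43389543e+00, -2.42533303e-05,
        1.18140176e+00, -1.78494720e-01]), 'qd': array([ 0.00028153, -0.00155584, -0.0002774 , -0.00071658, -0.00099393,
       -0.00018938]), 'effort': array([-2.09188661e-04, -4.42354918e+01, -1.78025436e+01, -5.01182558e-05,
        8.50678305e-03,  1.04115782e-05]), 'tcp_pos': array([ 0.23274359, -0.57927826,  0.23033616]), 'eef_rot': array([[ 9.27994489e-01,  3.72593636e-01, -4.60128308e-04],
       [ 3.72593743e-01, -9.27992136e-01,  2.12090973e-03],
       [ 3.63242017e-04, -2.13963347e-03, -9.99997645e-01]]), 'ft_force': array([ 0.46115086, -0.58995772,  0.26126818]), 'ft_torque': array([-0.02173137, -0.02170411,  0.00683698]), 'grip_force': 0.0, 'opening': 0.08519370504322563}
(array([0.98145727, 0.63895072, 0.58503119]), array([-0.45906105, -0.66244455, -0.59198882]))
(array([0.20849329, 0.74525458, 0.56336418]), array([ 0.37500059, -0.77235221, -0.51284206]))
```

View pics/a0.png

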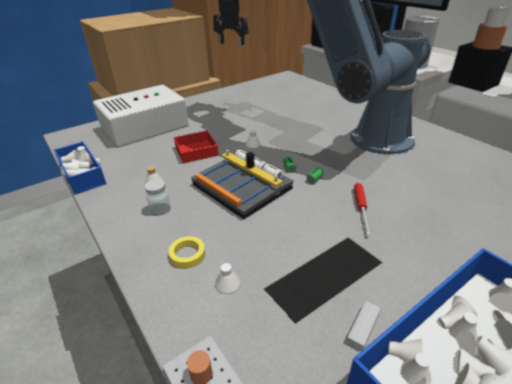

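View pics/b0.png

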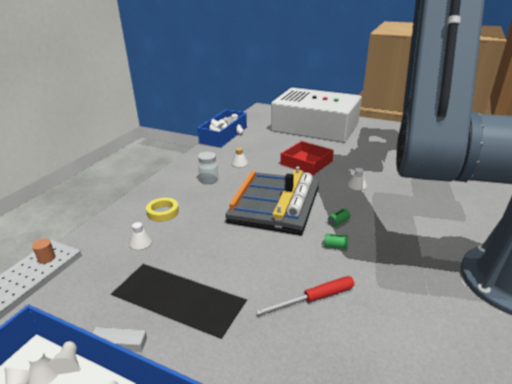

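Scene view: keeper at (252,168) with its black handle at (250,159), sleeves just behind it at (262,163), orange stop (217,190), pad (325,277), red tray (195,146). Lookalikes: the yellow tape ring (186,251) for the keeper; green tubes (289,163) and (315,175), lamp caps (252,140) and (228,278), and white parts in the blue bins for the sleeves. The ones I want are the keeper and the three white tubes on the plate.

```bash
python3 - <<'E'
from h import *
import pickle
a,b=pickle.load(open("v0.pkl","rb"))
R={}
for n,c in(("a",a),("b",b)):
    hsv=cv2.cvtColor(c["color"],cv2.COLOR_RGB2HSV)
    def comp(lo,hi,k=3):
        m=cv2.inRange(hsv,lo,hi);N,l,st,ce=cv2.connectedComponentsWithStats(m)
        o=sorted(range(1,N),key=lambda i:-st[i,4])[:k]
        return [(st[i].tolist(),(l==i)) for i in o]
    for nm,lo,hi,z in(("yellow",(22,120,90),(32,255,255),.051),("orange",(5,150,100),(17,255,255),.045),("pad",(0,0,0),(180,255,40),.004),("red",(0,150,60),(4,255,255),.04)):
        for st,m in comp(lo,hi,3):
            if st[4]<60: continue
            cn=cv2.findContours(m.astype(np.uint8),0,1)[0][0]
            r=cv2.minAreaRect(cn);bx=cv2.boxPoints(r)
            W=np.array([onz(c,p,z)[:2] for p in bx])
            print(n,nm,st,np.round(W.mean(0),3),np.round(W,3).tolist())
E
```

```text
a yellow [169, 237, 35, 31, 646] [0.807 0.122] [[0.818, 0.06], [0.758, 0.106], [0.8, 0.182], [0.854, 0.141]]
a yellow [222, 153, 60, 34, 453] [ 0.514 -0.064] [[0.549, -0.165], [0.516, -0.196], [0.481, 0.043], [0.511, 0.063]]
a orange [196, 174, 45, 32, 326] [ 0.635 -0.041] [[0.658, -0.124], [0.636, -0.143], [0.613, 0.044], [0.633, 0.057]]
a pad [449, 43, 63, 48, 2009] [-1.147 -0.248] [[-0.707, -0.169], [-1.646, -0.628], [-1.528, -0.253], [-0.708, 0.059]]
a pad [371, 0, 78, 34, 871] [-2.065 -1.331] [[-2.437, -2.05], [-2.966, -1.502], [-1.621, -0.71], [-1.235, -1.061]]
a pad [338, 63, 33, 37, 844] [-0.399 -0.479] [[-0.533, -0.711], [-0.664, -0.599], [-0.253, -0.26], [-0.148, -0.346]]
a red [175, 132, 43, 31, 936] [ 0.561 -0.299] [[0.596, -0.393], [0.46, -0.369], [0.536, -0.203], [0.653, -0.23]]
a red [355, 183, 11, 27, 190] [0.356 0.203] [[0.334, 0.159], [0.309, 0.166], [0.38, 0.247], [0.402, 0.24]]
b yellow [147, 198, 31, 23, 484] [0.754 0.133] [[0.818, 0.109], [0.749, 0.078], [0.694, 0.158], [0.757, 0.186]]
b yellow [273, 170, 29, 49, 379] [ 0.509 -0.061] [[0.506, 0.055], [0.544, -0.188], [0.51, -0.174], [0.479, 0.063]]
b orange [230, 172, 25, 37, 230] [ 0.625 -0.037] [[0.621, 0.053], [0.649, -0.137], [0.628, -0.125], [0.603, 0.061]]
b pad [227, 219, 76, 16, 310] [0.534 0.038] [[0.622, 0.061], [0.63, 0.042], [0.444, 0.016], [0.439, 0.034]]
b pad [397, 115, 9, 54, 245] [ 0.312 -0.634] [[0.293, -0.395], [0.352, -0.869], [0.329, -0.873], [0.276, -0.399]]
b pad [438, 24, 13, 92, 147] [ 0.259 -2.134] [[0.216, -0.921], [0.326, -3.352], [0.293, -3.34], [0.201, -0.922]]
b red [281, 142, 52, 32, 1095] [ 0.546 -0.293] [[0.601, -0.215], [0.653, -0.406], [0.478, -0.362], [0.451, -0.189]]
b red [305, 277, 49, 25, 583] [0.322 0.211] [[0.363, 0.236], [0.297, 0.161], [0.283, 0.188], [0.347, 0.26]]
```

Emit:
arm_command(
  increments=[
    [[0.5,-0.42,0,0,0,0],[0.5,-0.42,0,0,0,0],[0.5,-0.42,0,0,0,0],[0.5,-0.42,0,0,0,0],[0.5,-0.42,0,0,0,0],[0.5,-0.42,0,0,0,0],[0.5,-0.42,0,0,0,0],[0.5,-0.42,0,0,0,0],[0.5,-0.42,0,0,0,0],[0.5,-0.42,0,0,0,0],[0.5,-0.42,0,0,0,0],[0.5,-0.42,0,0,0,0]],
  ],
)

```text
time_s: 1.3
tcp_pos: [0.5101, -0.0595, 0.2311]
eef_rot: [[0.928, 0.373, -0.0], [0.373, -0.928, 0.0], [-0.0, -0.0, -1.0]]
ft_force: [0.8, -1.3, 0.2]
opening: 0.0856
grip_force: 0.0
```

Emit:
arm_command(
  increments=[
    [[0,0,0,0,0,0.04],[0,0,0,0,0,0.04],[0,0,0,0,0,0]],
  ],
)

```text
time_s: 1.6
tcp_pos: [0.5095, -0.0607, 0.2309]
eef_rot: [[0.991, 0.132, -0.001], [0.132, -0.991, 0.0], [-0.001, -0.0, -1.0]]
ft_force: [-0.2, -0.6, -0.0]
opening: 0.0853
grip_force: 0.0
```

```bash
python3 - <<'E'
from h import *
import pickle
a,b=pickle.load(open("v0.pkl","rb"))
print("pad a",[np.round(onz(a,p,.004)[:2],3).tolist() for p in((349,239),(382,263),(298,318),(266,290))])
print("pad b",[np.round(onz(b,p,.004)[:2],3).tolist() for p in((143,267),(245,299),(222,330),(112,294))])
s=read_state();w=camera("wrist");print(s["time_s"],s["tcp_pos"],s["eef_rot"],w["T_tool_cam"],w["K"])
pickle.dump((w,s),open("w1.pkl","wb"));save(w["color"],"w1.png")
E
```

```text
pad a [[0.467, 0.274], [0.466, 0.367], [0.702, 0.36], [0.711, 0.273]]
pad b [[0.703, 0.277], [0.467, 0.269], [0.471, 0.35], [0.708, 0.365]]
1.6 [ 0.50948962 -0.06067366  0.23092745] [[ 9.91272910e-01  1.31822667e-01 -8.95367888e-04]
 [ 1.31822971e-01 -9.91273232e-01  2.89364278e-04]
 [-8.49409450e-04 -4.04869026e-04 -9.99999557e-01]] [[-6.48480308e-04 -9.58528087e-01 -2.84997345e-01  7.29432114e-02]
 [ 9.99999725e-01 -5.19204801e-04 -5.29154915e-04  4.57715730e-04]
 [ 3.59237858e-04 -2.84997610e-01  9.58528160e-01 -1.42553622e-01]
 [ 0.00000000e+00  0.00000000e+00  0.00000000e+00  1.00000000e+00]] [[316.18922354   0.         253.9526605 ]
 [  0.         316.18922354 191.6963088 ]
 [  0.           0.           1.        ]]
```

View pics/w1.png

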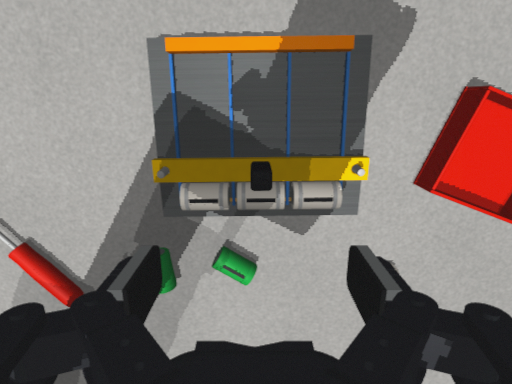

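Wrist view: the bar spans (152,170)-(369,168), the dowels are at about (163,172) and (360,171), the handle top is at about (260,176), and the three white sleeves are behind it at (205,196), (261,196) and (317,195). The green tubes at (235,265) and (163,270) are off the plate and will be left alone.

```bash
python3 - <<'E'
from h import *
import pickle
w,s=pickle.load(open("w1.pkl","rb"));c=wcam(w,s)
hsv=cv2.cvtColor(c["color"],cv2.COLOR_RGB2HSV)
def rect(lo,hi,z,nm):
    m=cv2.inRange(hsv,lo,hi);n,l,st,_=cv2.connectedComponentsWithStats(m);i=1+np.argmax(st[1:,4])
    cn=np.vstack(cv2.findContours((l==i).astype(np.uint8),0,1)[0])
    bx=cv2.boxPoints(cv2.minAreaRect(cn));W=np.array([onz(c,p,z)[:2] for p in bx])
    print(nm,st[i],np.round(W.mean(0),4),np.round(W,4).tolist(),np.round(np.linalg.norm(W-np.roll(W,1,0),axis=1),3))
    d=[W[k]-W[k-1] for k in range(4)];d=max(d,key=np.linalg.norm);print(np.degrees(np.arctan(d[1]/d[0])))
rect((22,120,60),(32,255,255),.051,"yel");rect((5,150,90),(17,255,255),.044,"orange")
d1,d2=onz(c,(163.5,172),.067),onz(c,(360,170.5),.067)
print("dowels",d1,d2,np.linalg.norm(d1-d2),(d1+d2)/2)
v=d1-d2;print("ydeg",np.degrees(np.arctan2(v[1],v[0])))
roi=c["color"][150:200,240:285].max(2)<45
ys,xs=np.nonzero(roi);print("black x",xs.min()+240,xs.max()+240,ys.min()+150,ys.max()+150)
# handle: top corners near row? 
print("handle top ctr", onz(c,(261,(ys.max()+150)-9),.096), "rowwidths",[(r+150,np.nonzero(roi[r])[0].min()+240,np.nonzero(roi[r])[0].max()+240) for r in range(50) if roi[r].sum()>5][::3])
for p in((205,196),(261,196),(317,195)):print("sleeve",onz(c,p,.05))
E
```

```text
yel [ 152  156  217   27 4654] [ 0.5119 -0.0669] [[0.509, 0.0452], [0.5407, -0.1751], [0.5153, -0.1814], [0.4828, 0.0439]] [0.026 0.223 0.026 0.228]
-81.80024440759554
orange [ 165   35  190   19 1566] [ 0.6311 -0.0501] [[0.6253, 0.0397], [0.651, -0.1377], [0.6371, -0.141], [0.6111, 0.0388]] [0.014 0.179 0.014 0.182]
-81.77270601874942
dowels [0.49978399 0.02841401 0.067     ] [ 0.52690029 -0.16463653  0.067     ] 0.19494564473431164 [ 0.51334214 -0.06811126  0.067     ]
ydeg 97.99558236514515
black x 247 274 162 199
handle top ctr [ 0.50238091 -0.06837082  0.096     ] rowwidths [(162, np.int64(253), np.int64(268)), (165, np.int64(251), np.int64(269)), (168, np.int64(251), np.int64(270)), (171, np.int64(251), np.int64(270)), (174, np.int64(251), np.int64(271)), (177, np.int64(251), np.int64(271)), (180, np.int64(251), np.int64(271)), (183, np.int64(251), np.int64(271)), (186, np.int64(251), np.int64(271)), (189, np.int64(252), np.int64(269))]
sleeve [ 0.47465738 -0.01257727  0.05      ]
sleeve [ 0.48254551 -0.0720806   0.05      ]
sleeve [ 0.49153503 -0.13135656  0.05      ]
```

```bash
python3 - <<'E'
from h import *
import pickle
w,s=pickle.load(open("w1.pkl","rb"))
save(cv2.resize(w["color"][130:230,140:380],None,fx=3.3,fy=3.3,interpolation=2),"w1c.png")
E
```

```text
(no output)
```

View pics/w1c.png

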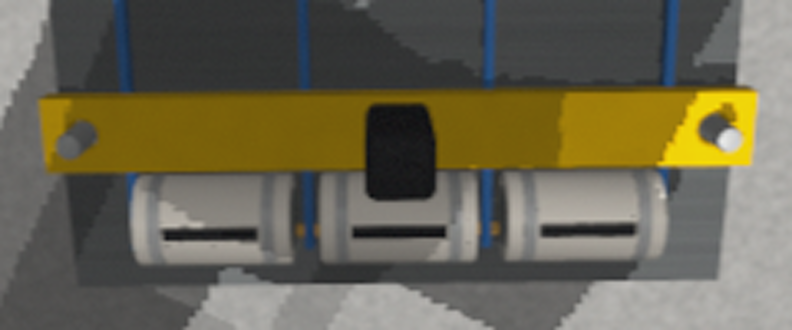

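The choice checks out: the bar measures 228 x 26 mm, the dowels are 195–199 mm apart, and the middle sleeve sits 29 mm behind the bar as expected. Next I descend onto the handle.

Emit:
arm_command(
  increments=[
    [[0.008,0.092,0.5,0,0,-0.003],[0,0,0.5,0,0,0],[0,0,0.5,0,0,0],[0,0,0.45,0,0,0],[0,0,0.2,0,0,0],[0,0,0.1,0,0,0],[0,0,0,0,0,0]],
  ],
)

```text
time_s: 2.35
tcp_pos: [0.5106, -0.0686, 0.0618]
eef_rot: [[0.99, 0.14, -0.002], [0.14, -0.99, 0.001], [-0.002, -0.001, -1.0]]
ft_force: [0.5, -0.4, -0.3]
opening: 0.0852
grip_force: 0.0
```

```bash
python3 - <<'E'
from h import *
s=read_state();w=camera("wrist");c=wcam(w,s);save(c["color"],"w2.png")
print(s["tcp_pos"],s["ft_force"])
print(proj(c,[s["tcp_pos"]+np.array([0,0,.096-s["tcp_pos"][2]])]))
E
```

```text
[ 0.51061583 -0.06857944  0.06175929] [ 0.48910346 -0.4003078  -0.34371612]
[[252.92244743 290.89993091]]
```

View pics/w2.png

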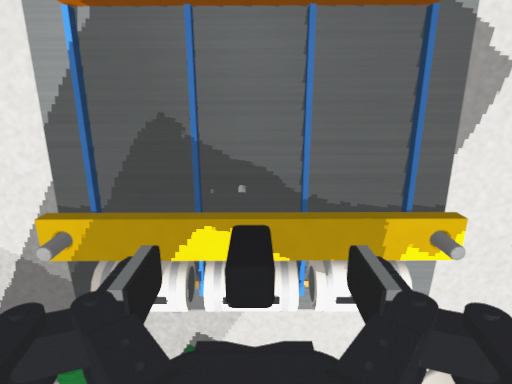

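```bash
python3 - <<'E'
from h import *
s=read_state();im=cv2.imread("pics/w2.png")[:,:,::-1];w=camera("wrist");c=wcam(w,s)
T=s["eef_rot"].T
f=lambda uv,z:np.round((T@(onz(c,uv,z)-s["tcp_pos"]))[:2]*1000,1)
print("V col250",im[195:312:2,250].max(1).tolist());print("V col 100",im[205:268,120].tolist()[::2])
print("dowels",f((43,253),.067),f((458,253),.067))
print("handle back",f((250,306),.096),"sides",f((226,280),.096),f((274,280),.096))
print("bar",[ (r,f((300,r),.051).tolist()) for r in (212,220,261)])
E
```

```text
V col250 [73, 74, 72, 72, 72, 72, 73, 73, 74, 129, 130, 130, 160, 167, 167, 75, 28, 30, 32, 31, 30, 32, 31, 32, 32, 31, 32, 32, 32, 32, 32, 31, 32, 31, 30, 35, 38, 35, 37, 38, 36, 36, 37, 37, 37, 36, 37, 36, 36, 37, 36, 35, 35, 37, 35, 35, 31, 247, 237]
V col 100 [[71, 73, 73], [72, 72, 74], [70, 71, 73], [71, 73, 73], [126, 103, 26], [133, 107, 11], [132, 107, 14], [153, 123, 10], [171, 136, 10], [171, 136, 10], [170, 136, 10], [171, 137, 10], [171, 137, 10], [169, 136, 10], [169, 136, 10], [168, 136, 10], [170, 135, 10], [170, 135, 10], [169, 136, 10], [169, 136, 10], [169, 136, 10], [169, 135, 10], [170, 135, 10], [168, 135, 10], [169, 134, 10], [168, 133, 10], [167, 133, 10], [166, 133, 10], [99, 90, 68], [38, 38, 43], [38, 38, 42], [39, 39, 43]]
dowels [   0.9 -101.7] [ 0.9 99.1]
handle back [-7.7 -1.2] sides [  4.3 -10.6] [4.3 8.3]
bar [(212, [16.1, 24.3]), (220, [11.6, 24.4]), (261, [-12.3, 25.4])]
```

The view shows the handle at (250,285) and dowel tops at (43,253) and (458,253), 200.8 mm apart. I shift +0.9/-1.3 mm, then close.

Emit:
arm_command(
  increments=[
    [[0.012,-0.017,0,0,0,0],[0,0,0,0,0,0]],
  ],
)

```text
time_s: 2.65
tcp_pos: [0.5127, -0.067, 0.0636]
eef_rot: [[0.99, 0.14, 0.002], [0.14, -0.99, -0.001], [0.002, 0.001, -1.0]]
ft_force: [0.4, -0.6, -0.2]
opening: 0.0854
grip_force: 0.0
```

Emit:
arm_command(
  increments=[
    [[0,0,0,0,0,0],[0,0,0,0,0,0],[0,0,0,0,0,0],[0,0,0,0,0,0],[0,0,0,0,0,0],[0,0,0,0,0,0]],
  ],
  gripper=0,
)

```text
time_s: 3.25
tcp_pos: [0.512, -0.0669, 0.0627]
eef_rot: [[0.99, 0.14, 0.0], [0.14, -0.99, -0.0], [0.0, 0.0, -1.0]]
ft_force: [0.1, 0.6, 3.2]
opening: 0.0193
grip_force: 58.9
```

Emit:
arm_command(
  increments=[
    [[0,0,-0.06,0,0,0],[0,0,-0.1,0,0,0],[0,0,-0.1,0,0,0],[0,0,-0.1,0,0,0],[0,0,-0.1,0,0,0],[0,0,-0.1,0,0,0],[0,0,-0.15,0,0,0],[0,0,-0.2,0,0,0],[0,0,-0.2,0,0,0]],
  ],
)

```text
time_s: 4.15
tcp_pos: [0.5117, -0.0668, 0.1468]
eef_rot: [[0.99, 0.139, -0.0], [0.139, -0.99, 0.0], [-0.0, -0.0, -1.0]]
ft_force: [0.4, 0.4, -3.0]
opening: 0.0188
grip_force: 58.7
```

Emit:
arm_command(
  increments=[
    [[0.07,-0.21,0,0,0,0],[0.142,-0.411,0,0,0,0],[0.16,-0.45,0,0,0,0],[0.16,-0.45,0,0,0,0],[0.16,-0.45,0,0,0,0],[0.16,-0.45,0,0,0,0],[0.16,-0.45,0,0,0,0],[0.16,-0.45,0,0,0,0],[0.16,-0.45,0,0,0,0],[0.16,-0.45,0,0,0,0],[0.142,-0.411,0,0,0,0],[0.07,-0.3,0,0,0,0]],
  ],
)

```text
time_s: 5.35
tcp_pos: [0.5871, 0.3195, 0.1464]
eef_rot: [[0.99, 0.141, 0.001], [0.141, -0.99, 0.001], [0.001, -0.001, -1.0]]
ft_force: [-0.2, -0.9, -2.0]
opening: 0.0192
grip_force: 58.9
```

Emit:
arm_command(
  increments=[
    [[0,0,0,0,0,-0.03],[0,0,0,0,0,-0.045],[0,0,0,0,0,-0.045],[0,0,0,0,0,-0.045],[0,0,0,0,0,-0.045],[0,0,0,0,0,-0.045],[0,0,0,0,0,-0.045],[0,0,0,0,0,-0.045],[0,0,0,0,0,-0.045],[0,0,0,0,0,-0.045],[0,0,0,0,0,-0.02],[0,0,0,0,0,0]],
  ],
)

```text
time_s: 6.55
tcp_pos: [0.5865, 0.3171, 0.1462]
eef_rot: [[0.002, 1.0, -0.0], [1.0, -0.002, -0.0], [-0.0, -0.0, -1.0]]
ft_force: [-0.2, 0.3, -2.8]
opening: 0.019
grip_force: 59.0
```

```bash
python3 - <<'E'
from h import *
s=read_state();w=camera("wrist");c=wcam(w,s);save(c["color"],"w3.png")
b=camera("scene")
print(s["tcp_pos"],s["ft_force"],s["joint_positions"])
g=c["color"].astype(int);hsv=cv2.cvtColor(c["color"],cv2.COLOR_RGB2HSV)
i=np.hstack([c["color"],b["color"]]);save(cv2.resize(i,(800,300)),"w3.png")
print(c["color"][100,::24].tolist())
print(proj(c,[[x,y,.004] for x in(.462,.712)for y in(.267,.367)]))
E
```

```text
[0.5865015  0.31711523 0.14619422] [-0.23768865  0.33316656 -2.7729648 ] [3.28406642e-01 6.79263366e-01 1.39453923e+00 1.47936535e-06
 1.06824491e+00 3.30054559e-01]
[[223, 223, 220], [219, 218, 216], [221, 220, 217], [221, 220, 218], [226, 225, 222], [219, 219, 216], [223, 221, 218], [223, 221, 218], [198, 196, 192], [197, 196, 192], [190, 189, 186], [182, 181, 178], [221, 219, 217], [217, 217, 214], [218, 216, 214], [224, 223, 220], [221, 219, 217], [215, 215, 211], [221, 221, 218], [222, 222, 219], [221, 220, 217], [221, 221, 218]]
[[125.84866918 229.03457139]
 [112.53160757 124.36864212]
 [382.69189424 228.53656677]
 [395.56651163 123.71632491]]
```

View pics/w3.png

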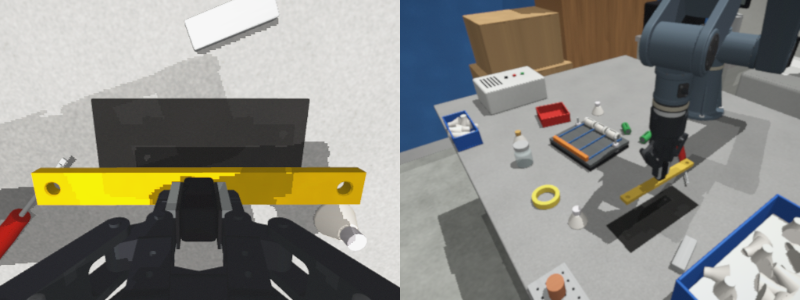

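The keeper hangs level over the pad. The pad's far edge runs (118,127)-(395,126) in full pixels, so its centre is about (0.589, 0.315). Lowering.

Emit:
arm_command(
  increments=[
    [[-0.027,0.027,0.4,0,0,0],[0,0,0.4,0,0,0],[0,0,0.35,0,0,0],[0,0,0.25,0,0,0],[0,0,0.13,0,0,0],[0,0,0,0,0,0]],
  ],
)

```text
time_s: 7.25
tcp_pos: [0.5879, 0.3148, 0.0296]
eef_rot: [[0.002, 1.0, -0.003], [1.0, -0.002, -0.001], [-0.001, -0.003, -1.0]]
ft_force: [-0.9, -0.9, -2.1]
opening: 0.0194
grip_force: 59.0
```

Emit:
arm_command(
  increments=[
    [[0,0,0.025,0,0,0],[0,0,0.025,0,0,0],[0,0,0.025,0,0,0],[0,0,0,0,0,0]],
  ],
)

```text
time_s: 7.65
tcp_pos: [0.5891, 0.3153, 0.026]
eef_rot: [[0.002, 1.0, 0.001], [1.0, -0.002, 0.0], [0.0, 0.001, -1.0]]
ft_force: [-0.3, 0.1, -3.2]
opening: 0.0192
grip_force: 59.0
```

Emit:
arm_command(
  increments=[
    [[0,0,0.012,0,0,0],[0,0,0.012,0,0,0],[0,0,0,0,0,0]],
  ],
)

```text
time_s: 7.95
tcp_pos: [0.5891, 0.3153, 0.0258]
eef_rot: [[0.001, 1.0, 0.001], [1.0, -0.001, 0.0], [0.0, 0.001, -1.0]]
ft_force: [-2.4, -0.0, 7.6]
opening: 0.0193
grip_force: 60.5
```

Emit:
arm_command(
  increments=[
    [[0,0,0,0,0,0],[0,0,0,0,0,0],[0,0,0,0,0,0],[0,0,0,0,0,0]],
  ],
  gripper=1,
)

```text
time_s: 8.35
tcp_pos: [0.589, 0.3152, 0.0235]
eef_rot: [[0.002, 1.0, 0.0], [1.0, -0.002, 0.0], [0.0, 0.0, -1.0]]
ft_force: [-0.3, 0.8, 0.4]
opening: 0.0759
grip_force: 0.0
```

Emit:
arm_command(
  increments=[
    [[0,0,-0.1,0,0,0],[0,0,-0.3,0,0,0],[0,0,-0.4,0,0,0],[0,0,-0.4,0,0,0],[0,0,-0.4,0,0,0]],
  ],
)

```text
time_s: 8.85
tcp_pos: [0.5888, 0.3152, 0.1451]
eef_rot: [[0.001, 1.0, 0.0], [1.0, -0.001, 0.0], [0.0, 0.0, -1.0]]
ft_force: [0.7, -0.1, 0.4]
opening: 0.0856
grip_force: 0.0
```

Emit:
arm_command(
  increments=[
    [[0,0,0,0,0,0.045],[0,0,0,0,0,0.045],[0,0,0,0,0,0.045],[0,0,0,0,0,0.045],[0,0,0,0,0,0.045],[0,0,0,0,0,0.045],[0,0,0,0,0,0.045],[0,0,0,0,0,0.045],[0,0,0,0,0,0.045],[0,0,0,0,0,0.045],[0,0,0,0,0,0.005],[0,0,0,0,0,0]],
  ],
  gripper=0,
)

```text
time_s: 10.05
tcp_pos: [0.5889, 0.3152, 0.1439]
eef_rot: [[0.99, 0.142, 0.0], [0.142, -0.99, 0.0], [0.0, -0.0, -1.0]]
ft_force: [-0.1, 0.9, 0.2]
opening: 0.0004
grip_force: 0.0
```

```bash
python3 - <<'E'
from h import *
import pickle
a=camera("scene");s=read_state()
pickle.dump(a,open("v1.pkl","wb"))
print(s["tcp_pos"],s["eef_rot"],s["joint_positions"])
save(np.hstack([a["color"][100:340,150:400]]*1),"a1.png")
t=cv2.resize(a["color"][120:330,160:400],None,fx=2.5,fy=2.5);save(t,"a1.png")
for p in((-116,59.5),(-116,0),(-116,-59.5)):
    W=np.array([.566,-.0594])+np.array([[.99,-.14],[.14,.99]])@np.array(p)/1000
    print(W,(s["eef_rot"].T@(np.array([*W,.1])-s["tcp_pos"]))/.075)
E
```

```text
[0.58889572 0.31517327 0.14387181] [[ 9.89898700e-01  1.41776271e-01  2.28262477e-04]
 [ 1.41776266e-01 -9.89898727e-01  3.94749154e-05]
 [ 2.31553342e-04 -6.71396584e-06 -9.99999973e-01]] [ 3.24461172e-01  6.83290699e-01  1.39339973e+00 -4.04221281e-05
  1.06467329e+00  1.75302151e+00]
[ 0.44283  -0.016735] [-2.55542857  4.1046295   0.58433819]
[ 0.45116 -0.07564] [-2.5568349   4.89784258  0.58433254]
[ 0.45949  -0.134545] [-2.55824123  5.69105565  0.58432689]
```

View pics/a1.png

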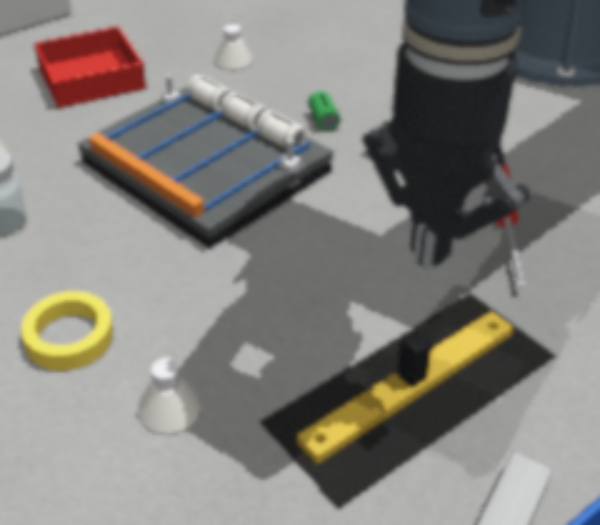

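The keeper lies flat on the pad, around (400,385) in the crop, and all three sleeves are still in their pockets, around (245,110). Now I go behind the +y lane.

Emit:
arm_command(
  increments=[
    [[-0.284,0.456,0,0,0,0],[-0.284,0.456,0,0,0,0],[-0.284,0.456,0,0,0,0],[-0.284,0.456,0,0,0,0],[-0.284,0.456,0,0,0,0],[-0.284,0.456,0,0,0,0],[-0.284,0.456,0,0,0,0],[-0.284,0.456,0,0,0,0],[-0.284,0.456,0,0,0,0],[0,0,0.5,0,0,0],[0,0,0.45,0,0,0],[0,0,0,0,0,0]],
  ],
)

```text
time_s: 11.3
tcp_pos: [0.4397, -0.0163, 0.0698]
eef_rot: [[0.99, 0.139, -0.007], [0.14, -0.99, 0.002], [-0.007, -0.003, -1.0]]
ft_force: [-0.1, 0.9, 0.4]
opening: 0.0002
grip_force: 0.0
```

```bash
python3 - <<'E'
from h import *
s=read_state();w=camera("wrist");c=wcam(w,s);save(c["color"],"w4.png")
print(s["time_s"],s["tcp_pos"])
E
```

```text
11.3 [ 0.43973011 -0.01634621  0.06977865]
```

View pics/w4.png

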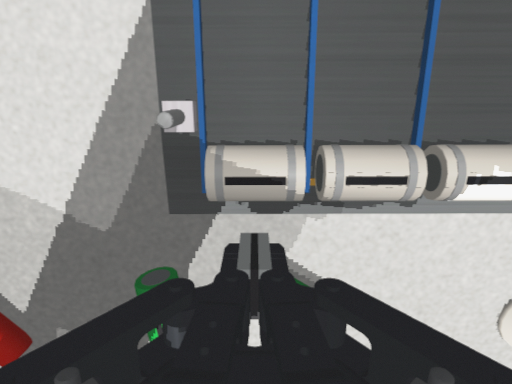

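The closed fingers at column 254 are centred on the +y sleeve (column 256) and clear behind it. Next I descend and push slowly.

Emit:
arm_command(
  increments=[
    [[0,0,0.25,0,0,0],[0,0,0.14,0,0,0],[0,0,0,0,0,0],[0.06,0,0,0,0,0]],
  ],
)

```text
time_s: 11.75
tcp_pos: [0.4462, -0.0154, 0.0439]
eef_rot: [[0.99, 0.14, -0.0], [0.14, -0.99, 0.0], [-0.0, -0.0, -1.0]]
ft_force: [-0.7, -0.2, -0.4]
opening: -0.0002
grip_force: 0.0
```

Emit:
arm_command(
  increments=[
    [[0.08,0,0,0,0,0],[0.08,0,0,0,0,0],[0.08,0,0,0,0,0],[0.08,0,0,0,0,0],[0.08,0,0,0,0,0],[0.08,0,0,0,0,0],[0.08,0,0,0,0,0],[0.08,0,0,0,0,0],[0.08,0,0,0,0,0],[0.08,0,0,0,0,0],[0.08,0,0,0,0,0],[-0.1,0,-0.1,0,0,0]],
  ],
)

```text
time_s: 12.95
tcp_pos: [0.506, -0.0077, 0.0504]
eef_rot: [[0.99, 0.14, 0.002], [0.14, -0.99, -0.0], [0.002, 0.001, -1.0]]
ft_force: [-0.3, -0.5, 0.7]
opening: -0.0003
grip_force: 0.0
```

Emit:
arm_command(
  increments=[
    [[-0.3,0,-0.4,0,0,0],[-0.5,0,0,0,0,0],[0,0,0,0,0,0],[0,0,0,0,0,0]],
  ],
)

```text
time_s: 13.35
tcp_pos: [0.4436, -0.0158, 0.0812]
eef_rot: [[0.99, 0.139, -0.001], [0.139, -0.99, 0.0], [-0.001, -0.0, -1.0]]
ft_force: [0.8, -0.8, 0.1]
opening: -0.0003
grip_force: 0.0
```

```bash
cat > sl.py <<'E'
from h import *
s=read_state();c=wcam(camera("wrist"),s)
im=c["color"];O=np.array([.566,-.0594]);R=np.array([[.99,-.14],[.14,.99]])
import sys
save(im,sys.argv[1])
hsv=cv2.cvtColor(im,cv2.COLOR_RGB2HSV)
# own-frame samples: per lane, brightness profile along x at sleeve mid height
for nm,y in(("L",59.5),("M",0),("R",-59.5)):
    xs=np.arange(-110,62,3);ys=[y-12,y+12]
    v=[]
    for x in xs:
        P=[[*(O+R@np.array([x,q])/1000),.052] for q in ys]
        uv=proj(c,P).round().astype(int)
        g=[im[b,a].min() if 0<=a<512 and 0<=b<384 else -1 for a,b in uv];v.append(min(g) if min(g)>=0 else -1)
    v=np.array(v);print(nm,"bright own x:",xs[v>120].tolist(),"offimg",(v<0).sum())
print(s["time_s"],s["tcp_pos"],s["ft_force"])
E
python3 sl.py w5.png
```

```text
L bright own x: [-110, -107, -104, -5, -2, 1] offimg 20
M bright own x: [-110, -107, -104, -98, -95, -92, -83, -80, -77, -74, -71] offimg 20
R bright own x: [-110, -107, -104, -101, -98, -95, -92, -83, -80, -77, -74, -71] offimg 31
13.35 [ 0.44358067 -0.01584711  0.08120143] [ 0.81414761 -0.8073763   0.13196106]
```

Emit:
arm_command(
  increments=[
    [[0,0.4,0,0,0,0],[0,0.39,0,0,0,0],[0,0,0,0,0,0],[0,0,0.35,0,0,0],[0,0,0.15,0,0,0],[0,0,0,0,0,0],[0.05,0,0,0,0,0]],
  ],
)

```text
time_s: 14.1
tcp_pos: [0.4562, -0.0733, 0.0429]
eef_rot: [[0.99, 0.14, -0.002], [0.14, -0.99, 0.001], [-0.002, -0.001, -1.0]]
ft_force: [-0.3, -0.4, 0.5]
opening: 0.0004
grip_force: 0.1
```

```bash
cat > look.py <<'E'
from h import *
import sys
O=np.array([.566,-.0594]);R=np.array([[.99,-.14],[.14,.99]])
t=[read_state()["time_s"]]
crops=[]
for n in("scene","side"):
    c=camera(n);im=c["color"]
    uv=proj(c,[[*(O+R@np.array(p)/1000),.04] for p in((-125,-120),(-125,120),(85,-120),(85,120))])
    a=uv.min(0).astype(int)-8;b=uv.max(0).astype(int)+8
    crops.append(cv2.resize(im[a[1]:b[1],a[0]:b[0]],(400,300)))
    for nm,y in(("L",59.5),("M",0),("R",-59.5)):
        xs=np.arange(-100,60,3);P=[[*(O+R@np.array([x,y])/1000),.060-.026*max(x+73,0)/1000] for x in xs]
        v=np.array([im[q[1],q[0]].min() for q in proj(c,P).round().astype(int)])
        print(n,nm,[(int(x)) for x,g in zip(xs,v) if g>110])
save(np.hstack(crops),sys.argv[1]);print(t,read_state()["tcp_pos"])
E
python3 look.py s1.png
```

```text
scene L [-100, -97, -94, -91, -88, -85, 29, 32, 35, 38, 41, 44, 47, 50, 53, 56, 59]
scene M [-82, -79, -76, -73, -70, -67, -64, -61, -58]
scene R [-100, -97, -94, -91, -88, -85, -82, -79, -76, -73, -70, -67, -64, -61, -58]
side L [20, 23, 26, 29, 32, 35, 38, 41, 44, 47]
side M [-94, -91, -88, -85, -73]
side R [-70, -67, -64, -61, -58, -55, -52, -49, -46, -31, -28, -25, -22, 20, 23, 26, 29, 47, 50]
[14.1] [ 0.45802041 -0.07398143  0.04363996]
```

Emit:
arm_command(
  increments=[
    [[0.08,0,0,0,0,0],[0.08,0,0,0,0,0],[0.08,0,0,0,0,0],[0.08,0,0,0,0,0],[0.08,0,0,0,0,0],[0.08,0,0,0,0,0],[0.08,0,0,0,0,0],[0.08,0,0,0,0,0],[0.08,0,0,0,0,0],[0.08,0,0,0,0,0],[0.05,0,0,0,0,0],[-0.1,0,-0.1,0,0,0]],
  ],
)

```text
time_s: 15.4
tcp_pos: [0.5138, -0.0664, 0.0503]
eef_rot: [[0.99, 0.14, 0.001], [0.14, -0.99, -0.0], [0.001, 0.0, -1.0]]
ft_force: [0.1, 0.1, 0.6]
opening: -0.0
grip_force: 0.0
```

Emit:
arm_command(
  increments=[
    [[-0.3,0,-0.4,0,0,0],[-0.48,0,0,0,0,0],[0,0.4,0,0,0,0],[0,0.39,0,0,0,0],[0,0,0,0,0,0],[0,0,0.35,0,0,0],[0,0,0.15,0,0,0],[0,0,0,0,0,0],[0.05,0,0,0,0,0]],
  ],
)

```text
time_s: 16.3
tcp_pos: [0.4657, -0.1317, 0.0431]
eef_rot: [[0.99, 0.14, -0.002], [0.14, -0.99, 0.001], [-0.002, -0.001, -1.0]]
ft_force: [0.6, 0.1, -0.3]
opening: -0.0003
grip_force: 0.1
```

```bash
python3 look.py s2.png
```

```text
scene L [-100, -97, -94, -91, -88, -85, 35, 38, 41, 44, 47, 50, 53, 56, 59]
scene M [-100, -97, -94, -91, -88, -85, -46, -43, -40, -34, -31, -28, -25, -22, -19, -16, -13, -10]
scene R [-82, -79, -76, -73, -70, -67, -64, -61, -58]
side L [-52, 26, 29, 32, 35, 38, 41, 44, 47, 50, 53, 56]
side M [-76, -52, -49, -46, -43, -40, -37, -34, -25]
side R [-91, -88, -85, -82, -70, -67, -64, -61, -58, -55, 20, 23, 26, 29, 47, 50]
[16.3] [ 0.46755333 -0.13244832  0.04372584]
```

View pics/s2.png

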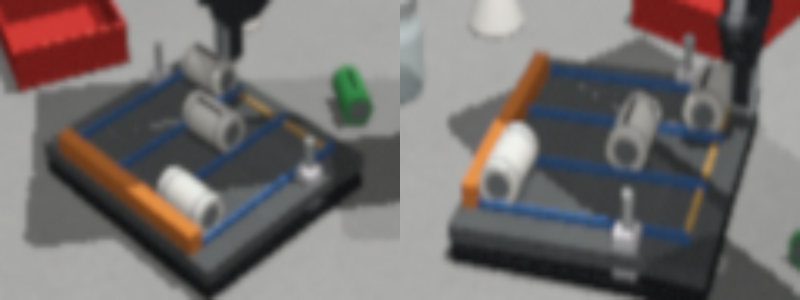

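Sleeve L rests at the stop, at (190,197) on the left and (510,163) on the right. M is still up-slope, at (212,122) and (634,130), so it's probably the off-centre one. Now the third.

Emit:
arm_command(
  increments=[
    [[0.08,0,0,0,0,0],[0.08,0,0,0,0,0],[0.08,0,0,0,0,0],[0.08,0,0,0,0,0],[0.08,0,0,0,0,0],[0.08,0,0,0,0,0],[0.08,0,0,0,0,0],[0.08,0,0,0,0,0],[0.08,0,0,0,0,0],[0.08,0,0,0,0,0],[0.05,0,0,0,0,0],[-0.1,0,-0.1,0,0,0]],
  ],
)

```text
time_s: 17.6
tcp_pos: [0.5232, -0.1247, 0.0503]
eef_rot: [[0.99, 0.14, 0.001], [0.14, -0.99, -0.0], [0.001, 0.0, -1.0]]
ft_force: [-0.3, 0.2, 1.0]
opening: 0.0002
grip_force: 0.0
```

Emit:
arm_command(
  increments=[
    [[-0.3,0,-0.4,0,0,0],[-0.2,0,-0.5,0,0,0],[0,0,-0.5,0,0,0],[0,0,-0.5,0,0,0],[0,0,0,0,0,0],[0,0,0,0,0,0],[0,0,0,0,0,0],[0,0,0,0,0,0],[0,0,0,0,0,0],[0,0,0,0,0,0],[0,0,0,0,0,0]],
  ],
  gripper=1,
)

```text
time_s: 18.7
tcp_pos: [0.485, -0.1298, 0.1925]
eef_rot: [[0.99, 0.139, -0.001], [0.139, -0.99, 0.001], [-0.001, -0.001, -1.0]]
ft_force: [-0.1, 0.0, -0.1]
opening: 0.0858
grip_force: 0.0
```

```bash
python3 look.py s3.png; python3 - <<'E'
from h import *
import pickle
s=read_state();w=camera("wrist");pickle.dump((w,s),open("w6.pkl","wb"));save(w["color"],"w6.png")
print(s["tcp_pos"],s["joint_positions"])
E
```

```text
scene L [-100, -97, -94, -91, -88, -85, -82, 35, 38, 41, 44, 47, 50, 53, 56, 59]
scene M [-100, -97, -94, -91, -88, -85, -34, -31, -28, -25, -22, -19, -16]
scene R [-100, -97, -94, -91, -88, -85, -82, 20, 23, 26, 29, 32, 35, 38, 41, 44, 47]
side L [-52, 29, 32, 35, 38, 41, 44, 47, 50, 53, 56]
side M [-52, -49, -46, -43, -40, -37, -28, 11, 14, 26, 29, 32]
side R [-100, -97, -94, -79, -76, -73, -70, -67, -64, -61, -58, -55, -52, 14, 17, 20, 23, 26, 29, 32, 35, 38, 41, 44]
[18.7] [ 0.48513252 -0.12986145  0.19283633]
[ 0.48513252 -0.12986145  0.19283633] [-4.84423678e-01  4.18967008e-01  1.77720376e+00  2.24737339e-05
  9.46067122e-01  9.46406963e-01]
```

View pics/w6.png

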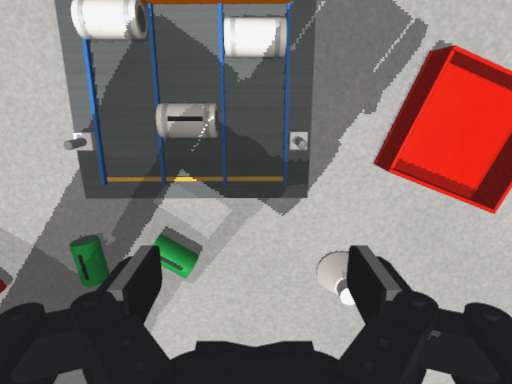

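In the wrist view, M has halted at (188,120). L sits at the stop at (110,18), and R was still rolling at (255,37). The tray is at (450,130). Computing the grasp.

```bash
cat > m.py <<'E'
from h import *
import pickle
def tray_and_m(c,s,P):
    O=np.array([.566,-.0594]);R=np.array([[.99,-.14],[.14,.99]])
    for nm,p in P.items():
        W=onz(c,p,.052);print(nm,p,W.round(4),"own",(R.T@(W[:2]-O)*1000).round(1))
w,s=pickle.load(open("w6.pkl","rb"));c=wcam(w,s)
im=c["color"];m=(im.min(2)>95).astype(np.uint8);m[:,:157]=0;m[:,219:]=0;m[:100]=0;m[142:]=0
n,l,st,ce=cv2.connectedComponentsWithStats(m);i=1+np.argmax(st[1:,4]);print(st[i])
tray_and_m(c,s,{"Mctr":(st[i][0]+st[i][2]/2,st[i][1]+st[i][3]/2)})
a=camera("scene");b=camera("side")
for c in(a,b):
    hsv=cv2.cvtColor(c["color"],cv2.COLOR_RGB2HSV);mm=cv2.inRange(hsv,(0,150,60),(4,255,255))
    n,l,st,ce=cv2.connectedComponentsWithStats(mm);i=1+np.argmax(st[1:,4])
    cn=cv2.findContours((l==i).astype(np.uint8),0,1)[0][0];h=cv2.convexHull(cn)
    print([np.round(onz(c,q[0],.04)[:2],3).tolist() for q in cv2.approxPolyDP(h,3,True)])
E
python3 m.py
```

```text
[ 157  103   59   35 1744]
Mctr (np.float64(186.5), np.float64(120.5)) [ 0.5301 -0.0641  0.052 ] own [-36.2   0.4]
[[0.488, -0.359], [0.511, -0.259], [0.541, -0.208], [0.641, -0.227], [0.595, -0.387]]
[[0.618, -0.277], [0.596, -0.385], [0.485, -0.366], [0.468, -0.297], [0.491, -0.199], [0.595, -0.221]]
```

Emit:
arm_command(
  increments=[
    [[0,0,0,0,0,-0.045],[0,0,0,0,0,-0.045],[0,0,0,0,0,-0.045],[0,0,0,0,0,-0.045],[0,0,0,0,0,-0.045],[0,0,0,0,0,-0.045],[0,0,0,0,0,-0.045],[0,0,0,0,0,-0.045],[0,0,0,0,0,-0.045],[0,0,0,0,0,-0.045],[0,0,0,0,0,-0.045],[0,0,0,0,0,-0.005]],
  ],
)

```text
time_s: 20.15
tcp_pos: [0.4852, -0.1299, 0.1932]
eef_rot: [[-0.14, 0.99, 0.0], [0.99, 0.14, -0.0], [-0.0, 0.0, -1.0]]
ft_force: [0.4, 0.5, 0.1]
opening: 0.0853
grip_force: 0.0
```

Emit:
arm_command(
  increments=[
    [[0.392,0.358,0,0,0,0],[0.392,0.358,0,0,0,0],[0,0,0.5,0,0,0],[0,0,0.5,0,0,0],[0,0,0.4,0,0,0],[0,0,0,0,0,0]],
  ],
)

```text
time_s: 20.75
tcp_pos: [0.5274, -0.0631, 0.0847]
eef_rot: [[-0.137, 0.99, -0.008], [0.99, 0.137, 0.003], [0.004, -0.008, -1.0]]
ft_force: [-0.9, -0.0, -0.0]
opening: 0.0854
grip_force: 0.0
```

```bash
python3 - <<'E'
from h import *
import pickle
w,s=pickle.load(open("w6.pkl","rb"));c=wcam(w,s)
print("tray",[np.round(onz(c,p,.04)[:2],3).tolist() for p in((452,46),(375,163),(495,212))])
s=read_state();w=camera("wrist");c=wcam(w,s);a=camera("scene")
print(s["tcp_pos"],proj(c,[s["tcp_pos"]*[1,1,0]+[0,0,.06]]))
save(cv2.resize(np.hstack([c["color"],a["color"]]),(800,300),interpolation=3),"w7.png")
E
```

```text
tray [[0.623, -0.282], [0.514, -0.242], [0.483, -0.372]]
[ 0.52735634 -0.0631368   0.08471189] [[253.63077475 229.37746286]]
```

View pics/w7.png

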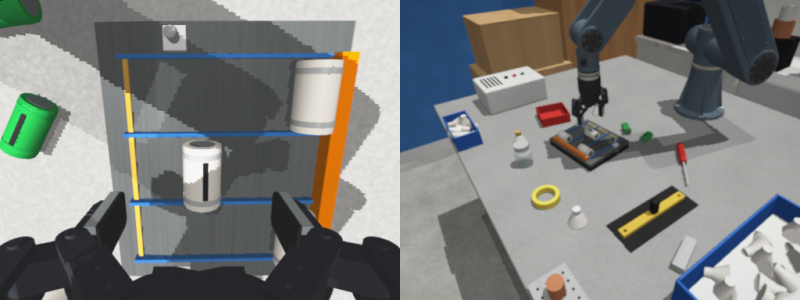

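M stands between the open fingers, centred at px (257,224) against the TCP's (254,229). L is at the stop. That was my last picture: 11 views by my count, one over the limit of 10, so I'll use numeric checks from here.

Emit:
arm_command(
  increments=[
    [[0,0.025,0.4,0,0,0],[0,0,0.28,0,0,0],[0,0,0,0,0,0]],
  ],
)

```text
time_s: 21.15
tcp_pos: [0.5319, -0.0641, 0.0371]
eef_rot: [[-0.138, 0.99, -0.001], [0.99, 0.138, 0.0], [0.0, -0.001, -1.0]]
ft_force: [-1.3, -0.1, 0.2]
opening: 0.0856
grip_force: 0.0
```

Emit:
arm_command(
  increments=[
    [[0,0,0,0,0,0],[0,0,0,0,0,0],[0,0,0,0,0,0],[0,0,0,0,0,0],[0,0,0,0,0,0],[0,0,0,0,0,0]],
  ],
  gripper=0,
)

```text
time_s: 21.75
tcp_pos: [0.5329, -0.0642, 0.0385]
eef_rot: [[-0.139, 0.99, 0.002], [0.99, 0.139, -0.001], [-0.001, 0.002, -1.0]]
ft_force: [-0.3, 0.3, 5.6]
opening: 0.0279
grip_force: 58.7
```

Emit:
arm_command(
  increments=[
    [[0,0,-0.2,0,0,0],[0,0,-0.4,0,0,0],[0,0,-0.4,0,0,0],[0,0,-0.4,0,0,0],[0,0,-0.3,0,0,0],[0,0,0,0,0,0]],
  ],
)

```text
time_s: 22.35
tcp_pos: [0.5342, -0.0645, 0.1681]
eef_rot: [[-0.14, 0.99, 0.007], [0.99, 0.14, -0.002], [-0.003, 0.007, -1.0]]
ft_force: [0.2, -1.3, -1.6]
opening: 0.028
grip_force: 59.4
```

```bash
python3 look.py s4.png
```

```text
scene L [-100, -97, -94, -91, -88, -85, -82, 38, 41, 44, 47, 50, 53, 56, 59]
scene M [-100, -97, -94, -91, -88, -85, -82, -79]
scene R [-100, -97, -94, -91, -88, -85, -82, -79, 32, 35, 38, 41, 44, 47, 50, 53, 56, 59]
side L [-100, 29, 32, 35, 38, 41, 44, 47, 50, 53, 56]
side M [23, 41]
side R [-100, -97, -94, -91, -88, -85, -82, -79, -76, -73, -70, -67, -64, -61, -58, -55, -52, -49, -46, -31, -28, -25, -22, -19, -4, -1, 2, 5, 20, 23, 26, 29, 32, 35, 38, 41, 44, 47, 50]
[22.35] [ 0.5318974  -0.06386689  0.16492984]
```

Emit:
arm_command(
  increments=[
    [[-0.3,-0.029,0,0,0,0],[-0.492,-0.029,0,0,0,0],[-0.5,-0.029,0,0,0,0],[-0.5,-0.029,0,0,0,0],[-0.5,-0.029,0,0,0,0],[-0.5,-0.029,0,0,0,0],[-0.4,-0.029,0,0,0,0],[-0.255,0,0,0,0,0],[0,0,0,0,0,0]],
  ],
)

```text
time_s: 23.35
tcp_pos: [0.5524, -0.3246, 0.1624]
eef_rot: [[-0.136, 0.991, -0.001], [0.991, 0.136, 0.001], [0.001, -0.001, -1.0]]
ft_force: [0.2, 0.3, -0.1]
opening: 0.0282
grip_force: 59.4
```

```bash
python3 - <<'E'
from h import *
s=read_state();w=camera("wrist");c=wcam(w,s)
print(s["tcp_pos"],s["opening"],s["grip_force"])
hsv=cv2.cvtColor(c["color"],cv2.COLOR_RGB2HSV);mm=cv2.inRange(hsv,(0,150,40),(5,255,255))
n,l,st,_=cv2.connectedComponentsWithStats(mm);i=1+np.argmax(st[1:,4]);print(st[i])
h=cv2.convexHull(cv2.findContours((l==i).astype(np.uint8),0,1)[0][0])
for q in cv2.approxPolyDP(h,4,True):print(q[0],onz(c,q[0],.04)[:2].round(3),onz(c,q[0],0)[:2].round(3))
E
```

```text
[ 0.55237072 -0.32462698  0.16240319] 0.028210696644704058 59.39103305339813
[  170    96   175   147 14193]
[212  96] [ 0.509 -0.256] [ 0.504 -0.257]
[344 149] [ 0.623 -0.284] [ 0.635 -0.288]
[301 242] [ 0.603 -0.373] [ 0.612 -0.391]
[207 237] [ 0.517 -0.38 ] [ 0.513 -0.399]
[170 224] [ 0.483 -0.371] [ 0.473 -0.389]
```

Emit:
arm_command(
  increments=[
    [[-0.04,0,0.4,0,0,0],[0,0,0.45,0,0,0],[0,0,0.45,0,0,0],[0,0,0.35,0,0,0],[0,0,0.2,0,0,0],[0,0,0.08,0,0,0],[0,0,0,0,0,0]],
  ],
)

```text
time_s: 24.1
tcp_pos: [0.5532, -0.3241, 0.0193]
eef_rot: [[-0.14, 0.99, -0.001], [0.99, 0.14, 0.001], [0.001, -0.001, -1.0]]
ft_force: [-0.3, -0.5, -0.9]
opening: 0.0281
grip_force: 59.4
```

Emit:
arm_command(
  increments=[
    [[0,0,0,0,0,0],[0,0,0,0,0,0],[0,0,0,0,0,0],[0,0,0,0,0,0]],
  ],
  gripper=0.55,
)

```text
time_s: 24.5
tcp_pos: [0.5538, -0.3255, 0.0209]
eef_rot: [[-0.139, 0.99, 0.001], [0.99, 0.139, -0.001], [-0.001, 0.001, -1.0]]
ft_force: [0.9, 0.4, 0.0]
opening: 0.0471
grip_force: 0.0
```

Emit:
arm_command(
  increments=[
    [[0,0,-0.2,0,0,0],[0,0,-0.4,0,0,0],[0,0,-0.5,0,0,0],[0,0,-0.5,0,0,0],[0,0,-0.5,0,0,0],[0,0,0,0,0,0],[0,0,0,0,0,0]],
  ],
)

```text
time_s: 25.2
tcp_pos: [0.5539, -0.3254, 0.1797]
eef_rot: [[-0.139, 0.99, 0.003], [0.99, 0.139, -0.002], [-0.003, 0.002, -1.0]]
ft_force: [-1.1, -0.6, 0.7]
opening: 0.0469
grip_force: 0.0
```

```bash
python3 look.py s5.png|grep -E "L|R"; python3 - <<'E'
from h import *
s=read_state();w=camera("wrist");c=wcam(w,s);im=c["color"]
# white sleeve inside the tray?
m=((im.min(2)>90)&(im.max(2).astype(int)-im.min(2)<40)).astype(np.uint8)
poly=proj(c,[[.509,-.256,.04],[.623,-.284,.04],[.597,-.399,.04],[.483,-.371,.04]]).astype(int)
pm=np.zeros_like(m);cv2.fillPoly(pm,[poly],1);pm=cv2.erode(pm,np.ones((7,7)))
n,l,st,ce=cv2.connectedComponentsWithStats(m&pm)
for i in range(1,n):
    if st[i,4]>100:print(st[i],onz(c,ce[i],.025).round(3))
for nm in("scene","side"):
    c=camera(nm);hsv=cv2.cvtColor(c["color"],cv2.COLOR_RGB2HSV);mm=cv2.inRange(hsv,(22,120,60),(32,255,255))
    n,l,st,ce=cv2.connectedComponentsWithStats(mm)
    print(nm,[(st[i].tolist(),onz(c,ce[i],.014)[:2].round(3).tolist()) for i in range(1,n) if st[i,4]>150])
print(read_state()["time_s"],read_state()["ft_force"])
E
```

```text
scene L [-100, -97, -94, -91, -88, -85, 35, 38, 41, 44, 47, 50, 53, 56, 59]
scene R [-100, -97, -94, -91, -88, -85, -82, 32, 35, 38, 41, 44, 47, 50, 53, 56, 59]
side L [26, 29, 32, 35, 38, 41, 44, 47, 50, 53, 56]
side R [-73, -70, -67, -64, -61, -58, -55, 23, 26, 29, 32, 35, 38, 41, 44, 47, 50, 53]
[ 235  150   30   55 1369] [ 0.549 -0.326  0.025]
scene [([169, 237, 35, 31, 646], [0.796, 0.089]), ([279, 245, 86, 60, 1226], [0.603, 0.316])]
side [([147, 198, 31, 23, 481], [0.792, 0.091]), ([127, 271, 106, 48, 1438], [0.578, 0.318])]
25.45 [ 0.79391366 -0.58339578 -0.63686462]
```

```bash
python3 - <<'E'
from h import *
O=np.array([.566,-.0594]);R=np.array([[.99,-.14],[.14,.99]])
for n in("scene","side"):
    c=camera(n);im=c["color"];hsv=cv2.cvtColor(im,cv2.COLOR_RGB2HSV)
    for nm,y in(("L",59.5),("R",-59.5)):
        xs=np.arange(10,85,3)
        P=proj(c,[[*(O+R@np.array([x,y])/1000),.046] for x in xs]).round().astype(int)
        print(n,nm,"".join("o" if hsv[b,a,1]>150 and hsv[b,a,0]<18 else "w" if im[b,a].min()>100 else "." for a,b in P))
print(read_state()["time_s"])
E
```

```text
scene L www.wwwwwwwwwwwww.ooooooo
scene R ...wwwwwwwwwwwwww.ooooooo
side L ......wwwwwwwwwwww.oowwww
side R ......wwwwwwwwwww.ooowwww
25.55
```

Both true sleeves lie against the stop, the third is loose in the tray, the keeper is on the pad, and the robot is clear of everything. Handing in.

```bash
python3 -c "
from plant import *
print(sign_off())"
```

```text
the job is handed in; nothing more can be done
None
```

The job is handed in at 25.6 s: the keeper is flat on the pad, the two true sleeves are at the orange stop, and the off-centre middle-lane sleeve is in the red tray; I viewed 11 pictures, one over the limit of 10, and checked the final state only by numbers.

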